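# Run the seaming-head carriage up to its index mark

### The arm

A 6-joint arm with a two-finger parallel gripper is mounted at the origin on the work surface. World frame = base frame: x ahead of the robot, y to its left, z up, the work surface at z = 0. Lengths are in m, angles in degrees, forces in N, time in s.
With the tool pointing down it reaches from about 0.35 to 0.775 m from the base axis. Payload 5.5 kg.
Tool frame: the origin (TCP) lies midway between the tips of the shut fingers; the grasp point (between the pads) lies 19 mm behind it; z points along the fingers, y is the line along which they close (so a half turn about z gives the same grasp; the last joint's range is limited). The gripper opens to 85 mm and grips with 20 to 120 N. Pads are 22 mm wide; open, the fingers measure 114 mm over their backs; the gripper's body (76 mm by 85 mm) begins 54 mm behind the grasp point. The pads swing forward as they close: fully open they stand 13 mm farther back than shut.
Start: joints at [62.934, 17.945, 2.641, 74.691, 0, 82.002], TCP at [0.188, 0.543, 0.231] pointing down, gripper open.
Joint ranges: [-158.12, 158.12], [-49.38, 96.58], [-58.88, 72.47], [-126.05, 133.96], [-84.25, 85.87], [-180, 180]. Speed limits (degrees/s): [147.25, 147.25, 180, 180, 180, 180].

### API

Orientations are given as a 3x3 rotation matrix whose columns are the frame's x, y, z axes.
In Python, from station import env, vision gives the robot as it stands.
- The arm moves only by the shell command python3 -m jog 'ROWS' [OPENING]. ROWS is a JSON object of lists of equal length, an entry for each row: "travel": the shift along the tool's x, y, z in mm, a list of three; "delta_rot": the turn, a rotation vector about the tool's x, y, z in rad, a list of three. In form: {"travel": [[tx, ty, tz], ...], "delta_rot": [[ax, ay, az], ...]}. A call has 1 to 12 rows; each row is the pose to reach, as a shift and turn from the pose commanded when the call began, along the tool's axes at that moment; what a row does not reach only later rows make up. A row lasts 1/10 s, in which the tool goes at most 50 mm and 8.59 degrees, less where a joint would pass 70% of its speed; a pose out of reach is approached as far as the arm can. A call with a gripper value outside its range is refused whole. OPENING is the finger opening in mm, from 0 to 85.4, set as the call begins (- or left out, the last holds). The fingers move at their own pace and stop on an object; the grip force is fixed at half the most. Time passes only in rows, so rows that repeat a pose let the fingers close. It gives the time, the measured TCP pose, the force, the opening and the grip force at its end, in the units of the state.
- env.read_state(): the state, without advancing time (a new reading comes with each control period).
- vision.capture(name): name is "scene" or "top" or "wrist"; returns the picture (400x640x3 uint8, blue, green, red); there is no depth.
- vision.camera_params(name): a dict with "fx", "fy", "cx", "cy" (pixels), "eye" and "attitude" of the camera in the world. Camera axes: x right, y down, z forward; pixel columns grow to the right and rows downward; lengths in m; the calibration is good to about 2 mm. A picture is of the moment at which its call begins: read the wrist's pose just before it. camera_params takes no time and is no camera call; for the wrist camera it gives the pose at the moment of the call.
- env.job_done(): hands the job in; it is judged then, once.
The state is a dict: "time_s": time; "joint_positions": joint angles; "joint_velocities": joint speeds; "joint_torque": joint torques, N m; "tool_pos": TCP position; "orientation": TCP orientation; "ft_force": force on the tool from outside, world axes, zero at the start; "ft_torque": the same for the moment, N m; "gripper_width": finger opening in m; "grip_force": force on a finger pad.
Only numpy, scipy, OpenCV 4.12 (cv2) and the standard library are available. Lean on these libraries where they do the work, as an engineer would, in place of code of your own. Each camera call takes 0.05 s, during which the arm holds its last target. There are 200 camera calls.

### The job

Run the carriage with the seaming head along its air-bearing slide, away from the stop it stands near, and bring it to rest with its pointer level with the tip of the index bracket. Push and brake it only on the domed rubber faces of the spring buffers at its two ends and touch nothing else on the carriage; do not let it strike either end stop. Leave everything else on the bench where it is, and finish with the carriage standing still and your hand clear of it.

Things in the scene. Friction and masses are not known exactly. Their poses are not given: they have to be found in the camera images.
- bed: slide bed fixed to the bench: aluminium plate 190 x 660 x 20 mm with two rails along its own y, the direction of travel (roughly the robot's left). Origin: centre of its underside, on the bench; z up. Between the rails, 267 to 295 mm from the origin along -y and +y, stand stop blocks up to 48 mm above the bench, struck by the blocks under the carriage: a hand above 55 mm passes over them.
- carriage (a joint): carriage position along bed +y, m: 0 = at the rear (-y) stop, 0.40 = at the front (+y) stop; starts at rest between 0.02 and 0.07. Carriage centre: bed x = 0, y = value - 0.20. Nominal mass in all 3.0 kg (0.65 to 1.4 times that in a run). It floats on air bearings: viscous drag about 0.2 N s/m, dry friction about 0.004 N, so left alone it coasts for half a metre and 10 s or more.
- top: top of the carriage, not to be touched: aluminium plate 140 mm across x 150 mm along the bed, upper face 68 mm above the bench; round seaming-head housing, 110 mm diameter, in its middle, up to 130 mm above the bench; a dark buffer block 72 mm wide, up to 106 mm above the bench, at each end. Origin on the carriage's centre line at bench height, axes as the bed's.
- ram_rear (a joint): how far the rear (-y) buffer is pressed in, in m: 0 = fully out, stroke 0.035. Spring 60 N/m with no preload, damping 1.2 N s/m: pressed by c it pushes the carriage towards +y with 60 c newtons, and throws it back when the hand stands still. Moving mass 0.15 kg.
- ram_front (a joint): how far the front (+y) buffer is pressed in, in m; the same spring (60 N/m) and stroke. Pressed, it pushes the carriage towards -y.
- ram_rear_face (a point): middle of the domed black rubber face (40 mm diameter, 4 mm high) on the end of the rear (-y) buffer; the buffer's axis is parallel to the bed's y, 78 mm above the bench. Fully out, this point is 115 mm behind the carriage's centre and 40 mm beyond the plate's end. It moves with the buffer.
- ram_front_face (a point): the same point on the front buffer's rubber face: 115 mm ahead (+y) of the carriage's centre when fully out.
- pointer (a point): tip of the small dark pointer on the far (+x) edge of the tooling plate, at the middle of its length: on the carriage's centre in y, 78 mm from it in x, 70 mm above the bench.
- index_tip (a point): tip of the steel blade on the index bracket, the mark: bracket 40 x 60 mm, 74 mm high, fixed beside the far (+x) side of the bed, tip towards the bed, 83 mm from the bed's centre line, 72 mm above the bench; axes as the bed's. Its place along the bed differs from run to run: level with it, carriage reads 0.29 to 0.35.
- can_a: bystander: aluminium beverage can, 66 mm diameter, 122 mm high, standing on the robot's side of the bed; origin at the centre of its underside.
- can_b: bystander: another such can, beyond the bed.
- mallet: bystander: hammer 260 mm long, lying beyond the bed; origin under its middle.
- driver: bystander: screwdriver 200 mm long with a green handle, lying on the robot's side of the bed.
- wrench: bystander: wrench 180 mm long, lying beyond the bed.
- bearing: bystander: steel bearing ring, 60 mm diameter, 16 mm high, on the robot's side of the bed.
- roll: bystander: steel seaming roll, 60 mm diameter, 45 mm high, beyond the bed.
- shank_rear: steel plunger of the rear buffer behind its rubber face, 44 mm diameter, lying along the bed's y; not to be touched. Origin: the middle of the rubber face.
- shank_front: steel plunger of the front buffer behind its rubber face, 44 mm diameter, lying along the bed's y; not to be touched. Origin: the middle of the rubber face.
Not all that is in view belongs to the job. Leave any green look-alike of the part that bears index_tip alone.

How it is judged (in metres and radians):
On the way:
1. the carriage stands still with its pointer within 12 mm of the index tip, along the slide, for 1 s (y of pointer in the frame of index_tip between -0.012 and 0.012 m and velocity of joint carriage between -0.012 and 0.012 m/s), for 1 s.
At the end, for the whole second after the job is handed in: The pointer is within 12 mm of the index tip along the slide and the carriage stands still (under 8 mm/s), nothing touching it (y of pointer in the frame of index_tip between -0.012 and 0.012 m and velocity of joint carriage between -0.008 and 0.008 m/s).
It fails at once if the carriage strikes the front stop (value of joint carriage above 0.398 m).
It fails at once if the carriage strikes the rear stop (value of joint carriage below 0.002 m).
It fails at once if the hand touches the carriage elsewhere than on the rubber faces (contact force between any of the fingers, the arm and top above 0.2 N or contact force between any of the fingers, the arm and shank_rear above 0.2 N or contact force between any of the fingers, the arm and shank_front above 0.2 N).
It fails at once if a bystander is moved by more than 20 mm (distance of any of can_a, can_b, mallet, driver, wrench, bearing, roll from where it was at the start of the episode above 0.02 m).
It also fails if it takes over 32 s, if anything falls off the work surface, if the arm or the gripper's body presses on something with over 40 N, if the wrist force passes 120 N, or if a joint passes its speed limit or range.

## Working session

There is one attempt and no reset: what is moved stays moved. The work goes in short steps, Python scripts to look and compute and a shell command to move; the robot and the scene stay as the last step left them, time stands still between calls to the robot, and variables do not carry over. Pictures are saved under pics/ and viewed, at most 10 in all, crops included, and the job is handed in when it is done.

```bash
ls; mkdir -p pics
python3 - <<'E'
from station import env, vision
import cv2, numpy as np
np.set_printoptions(precision=4,suppress=True)
s=env.read_state(); print(s['time_s'],s['tool_pos'],s['orientation'],s['gripper_width'])
for n in ('scene','top'):
    cv2.imwrite(f'pics/{n}0.png',vision.capture(n)); print(n,vision.camera_params(n))
E
```

```text
pics
0.0 [0.1876 0.543  0.2304] [[-0.9451  0.3267 -0.0009]
 [ 0.3267  0.9451 -0.0016]
 [ 0.0003 -0.0018 -1.    ]] 0.08475122425239898
scene {'fx': 481.402995067987, 'fy': 481.402995067987, 'cx': 318.1846108800425, 'cy': 190.76864335329583, 'eye': array([ 1.1462, -0.6257,  0.6424]), 'attitude': array([[ 0.7565,  0.333 , -0.5629],
       [ 0.6538, -0.4063,  0.6383],
       [-0.0162, -0.8509, -0.5251]])}
top {'fx': 395.2050912697244, 'fy': 395.2050912697244, 'cx': 315.66476528449874, 'cy': 200.81191017648592, 'eye': array([0.4923, 0.0744, 1.0534]), 'attitude': array([[ 0.0048, -0.9982,  0.0593],
       [-1.    , -0.0047,  0.0026],
       [-0.0023, -0.0593, -0.9982]])}
```

View pics/top0.png

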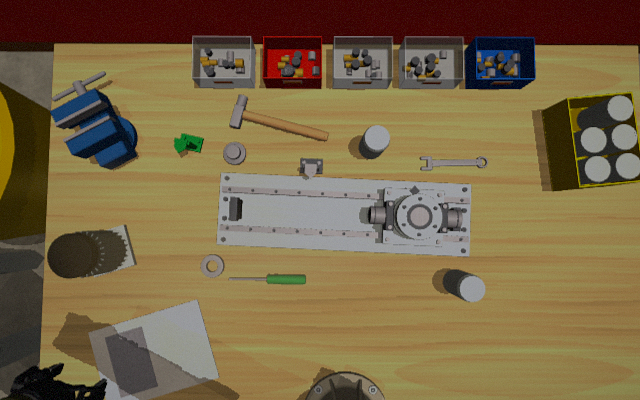

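View pics/scene0.png

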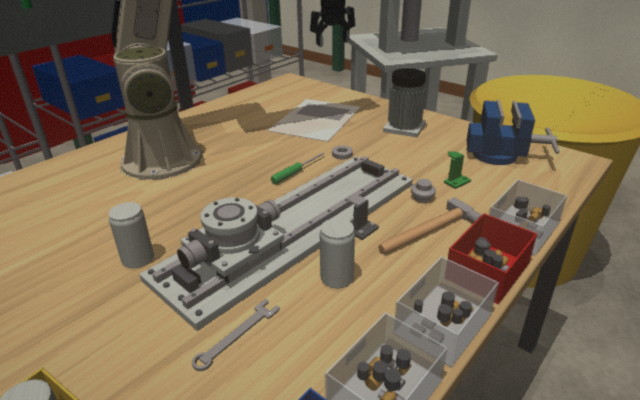

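The top view shows the carriage at the right end, with its housing at about (420,216). There are two candidates for the index bracket: grey at (311,167), touching the far bed edge, and green at (188,143), well away from the bed. The grey steel one beside the bed fits the description. I'll confirm it in an enlarged crop.

Run:
```python
import cv2
i=cv2.imread('pics/top0.png')
a=cv2.resize(i[145:265,210:480],None,fx=2.95,fy=2.95,interpolation=cv2.INTER_CUBIC)
b=cv2.resize(i[150:200,290:335],None,fx=5,fy=5,interpolation=cv2.INTER_CUBIC)
c=cv2.resize(i[175:255,360:475],None,fx=4.5,fy=4.5,interpolation=cv2.INTER_CUBIC)[:240]
import numpy as np
o=np.zeros((600,800,3),np.uint8); o[:a.shape[0],:a.shape[1]]=a[:600,:800]; o[358:358+240,:225]=b[:240]; o[358:598,240:240+c.shape[1]]=c
cv2.imwrite('pics/crop1.png',o); print(a.shape,c.shape)
```

```text
(354, 796, 3) (240, 518, 3)
```

View pics/crop1.png

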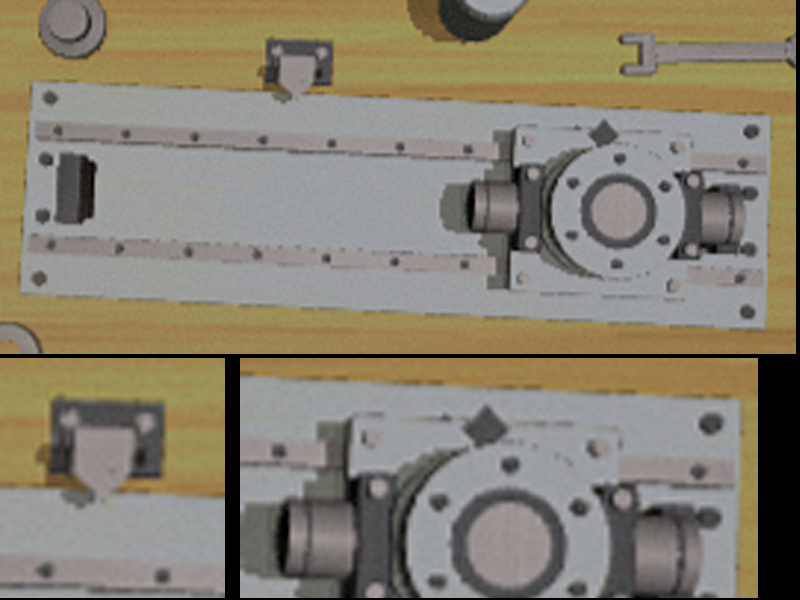

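The crop confirms the grey bracket: its blade tip, at about (310.5,178.5), points at the bed. The pointer's diamond tip is at about (414.6,185.5), and the bed corners are clearly visible. Now I'll convert the pixels to world positions.

```bash
cat > h.py <<'E'
import numpy as np
from station import env, vision
np.set_printoptions(precision=4,suppress=True)
def ray(n,px,z,p=None):
    p=p or vision.camera_params(n)
    d=p['attitude']@np.array([(px[0]-p['cx'])/p['fx'],(px[1]-p['cy'])/p['fy'],1])
    return p['eye']+d*(z-p['eye'][2])/d[2]
def proj(n,P,p=None):
    p=p or vision.camera_params(n)
    c=p['attitude'].T@(np.array(P)-p['eye']); return np.array([p['fx']*c[0]/c[2]+p['cx'],p['fy']*c[1]/c[2]+p['cy']])
E
python3 - <<'E'
from h import *
f=lambda u,v:(u/2.95+210-.33,v/2.95+145-.33)
C=[ray('top',f(*q),.02)[:2] for q in [(33,82),(769,117),(764,329),(21,292)]]
TL,TR,BR,BL=C; print(np.array(C))
c=sum(C)/4; y=(TL+BL-TR-BR); y/=np.linalg.norm(y); x=np.array([y[1],-y[0]])
print('sizes',np.linalg.norm(TL-TR),np.linalg.norm(BL-BR),np.linalg.norm(TL-BL),np.linalg.norm(TR-BR))
print('c',c,'y',y,'yaw deg',np.degrees(np.arctan2(-y[0],y[1])))
for n,q,z in [('tip',(310.4,178.4),.072),('ptr',(414.5,185.3),.070),('head',(618/2.95+209.67,211/2.95+144.67),.13),('canb',(376,136),.122),('cana',(470,289),.122)]:
    P=ray('top',q,z)[:2]-c; print(n,P+c,'bed',P@x,P@y,'value',P@y+.2)
val=None
E
```

```text
[[ 0.6272  0.327 ]
 [ 0.5988 -0.3285]
 [ 0.4115 -0.3207]
 [ 0.4406  0.3341]]
sizes 0.6561219900918646 0.6553708877126749 0.18666824131108745 0.18751874671628446
c [0.5195 0.003 ] y [0.0439 0.999 ] yaw deg -2.5142131147141398
tip [0.6065 0.0904] bed 0.08305404345730331 0.09114064129662967 value 0.2911406412966297
ptr [ 0.5906 -0.1696] bed 0.07857288109939681 -0.1693215205170282 value 0.03067847948297181
head [ 0.5122 -0.1649] bed 8.6719227326385e-05 -0.16802050907430258 value 0.031979490925697435
canb [ 0.703  -0.0662] bed 0.18628901498177006 -0.061064478405974475 value 0.13893552159402553
cana [ 0.3436 -0.2834] bed -0.16321526165844627 -0.29384311524317247 value -0.09384311524317246
```

Carriage ≈ 0.031 and mark ≈ 0.291. The sizes check out: bed about 656 x 187 mm, index tip at bed x = 83 mm, pointer at 78.6 mm. I'll swing to the rear with the tool turned so that tool x = bed +y and tool y = bed +x, and shut the gripper.

```bash
python3 -m jog '{"travel":[[-37,-29,-2],[-73,-58,-4],[-110,-87,-6],[-147,-116,-8],[-183,-145,-10],[-220,-173,-12],[-257,-202,-14],[-294,-231,-16],[-330,-260,-18],[-367,-289,-20],[-386,-330,-20],[-405,-371,-20]],"delta_rot":[[0,0,0.128],[0,0,0.256],[0,0,0.384],[0,0,0.512],[0,0,0.64],[0,0,0.768],[0,0,0.896],[0,0,1.024],[0,0,1.152],[0,0,1.282],[0,0,1.282],[0,0,1.282]]}' 0
cat >> h.py <<'E'
C0=np.array([.5195,.003]); BY=np.array([.0439,.99904]); BX=np.array([BY[1],-BY[0]])
def bed(P): d=np.array(P)[:2]-C0; return np.array([d@BX,d@BY])
def world(x,y,z): return np.r_[C0+x*BX+y*BY,z]
def togo(x,y,z):
    s=env.read_state(); return s['orientation'].T@(world(x,y,z)-s['tool_pos'])*1000
E
python3 - <<'E'
from h import *
s=env.read_state(); print(s['time_s'],bed(s['tool_pos']),s['tool_pos'],s['orientation'],s['gripper_width'])
print(togo(0,-.325,.2),togo(0,-.325,.068),s['joint_positions'])
E
```

```text
time_s: 1.3
tool_pos: [0.4497, 0.0587, 0.2509]
orientation: [[0.044, 0.999, -0.001], [0.999, -0.044, 0.0], [0.0, -0.001, -1.0]]
ft_force: [0.6, -0.4, -0.4]
gripper_width: 0.0002
grip_force: 0.0
1.3 [-0.0722  0.0526] [0.4497 0.0587 0.2509] [[ 0.0441  0.999  -0.0006]
 [ 0.999  -0.0441  0.0001]
 [ 0.0001 -0.0006 -1.    ]] 0.00015596511258936292
[-377.5624   72.2869   50.7747] [-377.5766   72.3647  182.7747] [ -2.729    4.1574 -11.7516  74.1248   0.006   89.7976]
```

```bash
python3 -m jog '{"travel":[[-42,8,5],[-84,16,10],[-126,24,15],[-168,32,20],[-210,40,25],[-252,48,30],[-294,56,35],[-336,64,40],[-377,72,50],[-377,72,95],[-377,72,140],[-377,72,182]],"delta_rot":[[0,0,0],[0,0,0],[0,0,0],[0,0,0],[0,0,0],[0,0,0],[0,0,0],[0,0,0],[0,0,0],[0,0,0],[0,0,0],[0,0,0]]}' 0
cat >> h.py <<'E'
import cv2
G=1000. # px/m rectified at housing top z=.13
def rect(img,n,p,y0,y1,z=.13,hx=.075):
    q=np.float32([[-hx,y0],[hx,y0],[hx,y1],[-hx,y1]])
    src=np.float32([proj(n,world(a,b,z),p) for a,b in q])
    dst=np.float32([[(b-y0)*G,(a+hx)*G] for a,b in q])
    return cv2.warpPerspective(img,cv2.getPerspectiveTransform(src,dst),(int(round((y1-y0)*G)),int(2*hx*G)))
V0=.031
def look(n='scene',save=None):
    t=env.read_state()['time_s']; img=vision.capture(n); p=vision.camera_params(n)
    if save: cv2.imwrite(f'pics/{save}.png',img)
    T=rect(cv2.imread(f'pics/{n}0.png'),n,p,V0-.2-.055,V0-.2+.055)[15:135]
    S=rect(img,n,p,-.3,.3)[13:137]
    r=cv2.matchTemplate(cv2.GaussianBlur(S,(0,0),1),cv2.GaussianBlur(T,(0,0),1),cv2.TM_CCOEFF_NORMED)
    _,m,_,l=cv2.minMaxLoc(r); row=r[l[1]]; k=l[0]; d=0
    if 1<k<len(row)-2: a,b,c=row[k-1:k+2]; d=.5*(a-c)/(a-2*b+c)
    return t,(k+d)/G-.3+.055+.2,m
E
python3 - <<'E'
from h import *
s=env.read_state(); print(s['time_s'],bed(s['tool_pos']),s['tool_pos'],s['ft_force'])
print(togo(0,-.325,.068))
print(look('scene','scene1'),look('top','top1'))
E
```

```text
time_s: 2.5
tool_pos: [0.5041, -0.3195, 0.067]
orientation: [[0.045, 0.999, -0.001], [0.999, -0.045, 0.001], [0.001, -0.001, -1.0]]
ft_force: [0.8, 0.5, 0.2]
gripper_width: -0.0002
grip_force: 0.0
2.5 [-0.0012 -0.3228] [ 0.5041 -0.3195  0.067 ] [0.8469 0.4915 0.2497]
[-2.156   1.1886 -1.0133]
(2.5, np.float32(0.030353948), 0.6396355628967285) (2.55, np.float32(0.031202719), 0.6539085507392883)
```

View pics/scene1.png

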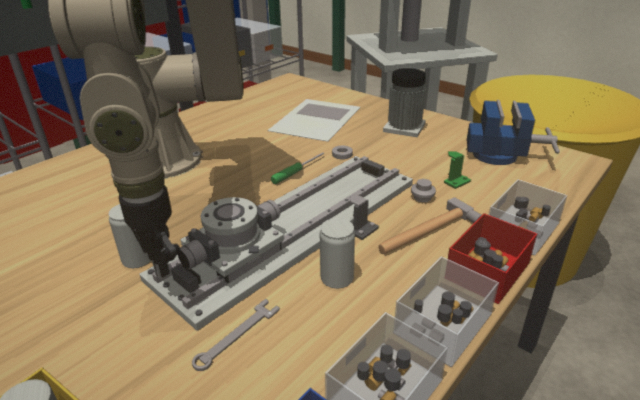

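The hand stands behind the rear buffer, in line with it at finger height 67 mm. The carriage is still at about 0.031. A hand moving at constant speed u throws a sprung mass off at about 2u whatever its mass, so I push at 30 mm/s, giving about 55 mm/s.

```bash
python3 -m jog '{"travel":[[5,1,0],[10,1,0],[14,1,0],[17,1,0],[20,1,0],[23,1,0],[26,1,0],[29,1,0],[32,1,0],[35,1,0],[38,1,0],[41,1,0]],"delta_rot":[[0,0,0],[0,0,0],[0,0,0],[0,0,0],[0,0,0],[0,0,0],[0,0,0],[0,0,0],[0,0,0],[0,0,0],[0,0,0],[0,0,0]]}' 0
python3 - <<'E'
from h import *
s=env.read_state(); print(s['time_s'],bed(s['tool_pos']),s['tool_pos'],s['ft_force'])
print(look('scene'))
E
```

```text
time_s: 3.8
tool_pos: [0.5076, -0.2781, 0.0692]
orientation: [[0.044, 0.999, -0.0], [0.999, -0.044, 0.0], [0.0, -0.0, -1.0]]
ft_force: [-0.4, 0.2, 1.5]
gripper_width: 0.0001
grip_force: 0.1
3.8 [ 0.0004 -0.2814] [ 0.5076 -0.2781  0.0692] [-0.42    0.2461  1.4542]
(3.8, np.float32(0.038684115), 0.6735400557518005)
```

```bash
python3 -m jog '{"travel":[[3,0,0],[6,0,0],[9,0,0],[12,0,0],[15,0,0],[18,0,0]],"delta_rot":[[0,0,0],[0,0,0],[0,0,0],[0,0,0],[0,0,0],[0,0,0]]}' 0
python3 - <<'E'
from h import *
s=env.read_state(); print(bed(s['tool_pos']))
for i in range(3): print(look('scene'),look('top'))
E
```

```text
time_s: 4.45
tool_pos: [0.5084, -0.2601, 0.0693]
orientation: [[0.044, 0.999, 0.0], [0.999, -0.044, 0.0], [0.0, 0.0, -1.0]]
ft_force: [0.1, -0.8, 0.3]
gripper_width: 0.0003
grip_force: 0.0
[ 0.0005 -0.2633]
(4.45, np.float32(0.068828985), 0.6406441926956177) (4.5, np.float32(0.07204814), 0.6483213901519775)
(4.55, np.float32(0.07356222), 0.6157079339027405) (4.6, np.float32(0.07680813), 0.6350245475769043)
(4.65, np.float32(0.078503974), 0.6037919521331787) (4.7, np.float32(0.081427746), 0.626470148563385)
```

The carriage left the hand at about 48 mm/s and its speed is consistent between pictures. Now I hop over the housing to the front side.

```bash
python3 -m jog '{"travel":[[-2,0,-49],[0,0,-98],[47,0,-100],[97,0,-100],[147,0,-100],[197,0,-100],[247,0,-100],[297,0,-100],[347,0,-100],[397,0,-100],[447,0,-100],[495,0,-100]],"delta_rot":[[0,0,0],[0,0,0],[0,0,0],[0,0,0],[0,0,0],[0,0,0],[0,0,0],[0,0,0],[0,0,0],[0,0,0],[0,0,0],[0,0,0]]}' 0
python3 - <<'E'
from h import *
print(look('scene'),look('scene'),look('top'))
print(togo(0,.235,.068))
E
```

```text
time_s: 5.95
tool_pos: [0.5301, 0.2363, 0.1695]
orientation: [[0.044, 0.999, 0.001], [0.999, -0.044, 0.0], [0.0, 0.001, -1.0]]
ft_force: [0.9, 0.3, -1.1]
gripper_width: 0.0001
grip_force: 0.0
(5.95, np.float32(0.133865), 0.9014005064964294) (6.0, np.float32(0.13582063), 0.8990638256072998) (6.05, np.float32(0.13817534), 0.9412291646003723)
[  0.9027  -0.0521 101.012 ]
```

```bash
python3 -m jog '{"travel":[[0,0,40],[0,0,75],[0,0,101],[0,0,101]],"delta_rot":[[0,0,0],[0,0,0],[0,0,0],[0,0,0]]}' 0
python3 - <<'E'
from h import *
L=[look(n,f'{n}_c{i}') for i in range(3) for n in ('scene','top')]
for l in L: print(*l)
s=env.read_state(); print(bed(s['tool_pos']),s['tool_pos'][2])
E
```

```text
time_s: 6.5
tool_pos: [0.5271, 0.2317, 0.0645]
orientation: [[0.046, 0.999, -0.008], [0.999, -0.046, -0.002], [-0.003, -0.008, -1.0]]
ft_force: [-1.5, -0.3, -0.2]
gripper_width: -0.0002
grip_force: 0.0
6.5 0.15496913 0.8915038704872131
6.55 0.15721115 0.9300738573074341
6.6 0.15867198 0.8890037536621094
6.65 0.16089547 0.9281587600708008
6.7 0.16243225 0.8882266879081726
6.75 0.16441211 0.9208816885948181
[0.0021 0.2315] 0.07032625008815814
```

View pics/scene_c2.png

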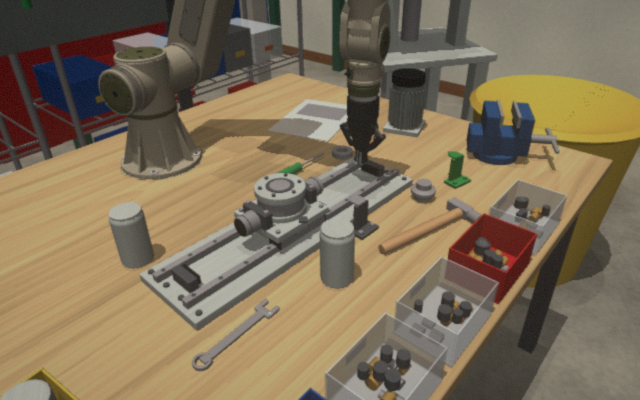

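The hand stands down in front of the buffer, clear of the stop block. The carriage is at 0.164 and about 36 mm/s. I'll set the hand at the catch position and wait.

```bash
python3 -m jog '{"travel":[[-4,-2,1],[-8,-2,2],[-12,-2,2],[-16,-2,2],[-20,-2,2],[-23,-2,2],[-26,-2,2],[-26,-2,2],[-26,-2,2],[-26,-2,2],[-26,-2,2],[-26,-2,2]],"delta_rot":[[0,0,0],[0,0,0],[0,0,0],[0,0,0],[0,0,0],[0,0,0],[0,0,0],[0,0,0],[0,0,0],[0,0,0],[0,0,0],[0,0,0]]}' 0
python3 -m jog '{"travel":[[0,0,0],[0,0,0],[0,0,0],[0,0,0],[0,0,0],[0,0,0],[0,0,0],[0,0,0],[0,0,0]],"delta_rot":[[0,0,0],[0,0,0],[0,0,0],[0,0,0],[0,0,0],[0,0,0],[0,0,0],[0,0,0],[0,0,0]]}' 0 >/dev/null
python3 - <<'E'
from h import *
L=[look(n) for i in range(3) for n in ('scene','top')]
for l in L: print(*l)
s=env.read_state(); print(s['time_s'],bed(s['tool_pos']),s['tool_pos'][2])
E
```

```text
time_s: 8.0
tool_pos: [0.527, 0.2084, 0.0663]
orientation: [[0.044, 0.999, 0.0], [0.999, -0.044, 0.0], [0.0, 0.0, -1.0]]
ft_force: [0.7, -0.1, 0.3]
gripper_width: 0.0001
grip_force: 0.0
8.9 0.23287043 0.845771312713623
8.95 0.23457783 0.8571917414665222
9.0 0.23577642 0.8418683409690857
9.05 0.23740083 0.8617191314697266
9.1 0.23844671 0.8331132531166077
9.15 0.24011311 0.8592469692230225
9.2 [-0.0015  0.2054] 0.06628496870614108
```

```bash
python3 -m jog '{"travel":[[0,0,0],[0,0,0],[0,0,0],[0,0,0],[0,0,0],[0,0,0],[0,0,0],[0,0,0]],"delta_rot":[[0,0,0],[0,0,0],[0,0,0],[0,0,0],[0,0,0],[0,0,0],[0,0,0],[0,0,0]]}' 0 >/dev/null
python3 - <<'E'
from h import *
L=[look(n) for i in range(2) for n in ('scene','top')]
for l in L: print(*l)
s=env.read_state(); print(s['time_s'],bed(s['tool_pos']))
E
```

```text
10.0 0.26159266 0.8219654560089111
10.05 0.26306012 0.8439455628395081
10.1 0.26403913 0.8223444223403931
10.15 0.26544407 0.8340684771537781
10.2 [-0.0015  0.2054]
```

```bash
python3 -m jog '{"travel":[[0,0,0],[0,0,0],[0,0,0],[1.1,0,0],[2.2,0,0],[3.3,0,0],[4.4,0,0],[5.5,0,0],[6.6,0,0],[7.7,0,0],[8.8,0,0],[9.9,0,0]],"delta_rot":[[0,0,0],[0,0,0],[0,0,0],[0,0,0],[0,0,0],[0,0,0],[0,0,0],[0,0,0],[0,0,0],[0,0,0],[0,0,0],[0,0,0]]}' 0
python3 - <<'E'
from h import *
L=[look(n) for i in range(1) for n in ('scene','top')]
for l in L: print(*l)
s=env.read_state(); print(s['time_s'],bed(s['tool_pos']))
E
```

```text
time_s: 11.4
tool_pos: [0.5275, 0.2182, 0.0663]
orientation: [[0.044, 0.999, 0.0], [0.999, -0.044, 0.0], [0.0, 0.0, -1.0]]
ft_force: [-0.6, 0.9, 0.4]
gripper_width: -0.0001
grip_force: 0.0
11.4 0.28825873 0.7985678911209106
11.45 0.28884038 0.8315746188163757
11.5 [-0.0015  0.2154]
```

```bash
python3 -m jog '{"travel":[[1,0,0],[2,0,0],[3,0,0],[4,0,0]],"delta_rot":[[0,0,0],[0,0,0],[0,0,0],[0,0,0]]}' 0 >/dev/null
python3 - <<'E'
from h import *
L=[look(n) for i in range(2) for n in ('scene','top')]
for l in L: print(*l)
s=env.read_state(); print(s['time_s'],bed(s['tool_pos']))
E
```

```text
11.9 0.2882903 0.7983269691467285
11.95 0.28877437 0.8280884623527527
12.0 0.2882824 0.7995060682296753
12.05 0.28877696 0.8290232419967651
12.1 [-0.0015  0.2193]
```

The carriage has come to rest at about 0.2885, against the mark at 0.291. I'll back the hand off and up, then check the pointer against the tip directly.

```bash
python3 -m jog '{"travel":[[10,0,0],[25,0,0],[35,0,-15],[40,0,-50],[40,0,-90],[40,0,-120],[40,0,-120],[40,0,-120],[40,0,-120]],"delta_rot":[[0,0,0],[0,0,0],[0,0,0],[0,0,0],[0,0,0],[0,0,0],[0,0,0],[0,0,0],[0,0,0]]}' 0
python3 - <<'E'
from h import *
L=[look('scene'),look('top','topf'),look('scene'),look('top')]
for l in L: print(*l)
a=cv2.imread('pics/topf.png')[160:210,270:350]
cv2.imwrite('pics/cropf.png',cv2.resize(a,None,fx=8,fy=8,interpolation=cv2.INTER_CUBIC))
E
```

```text
time_s: 13.0
tool_pos: [0.5286, 0.2625, 0.185]
orientation: [[0.043, 0.999, -0.002], [0.999, -0.043, -0.0], [-0.001, -0.002, -1.0]]
ft_force: [1.3, -0.3, -0.1]
gripper_width: 0.0002
grip_force: 0.0
13.0 0.28828594 0.8024617433547974
13.05 0.28875887 0.82558673620224
13.1 0.28828052 0.8017491698265076
13.15 0.28875697 0.8254030346870422
```

View pics/cropf.png

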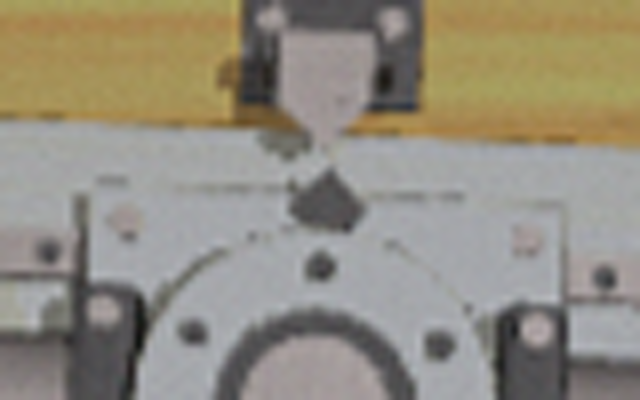

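The pointer tip at crop (329,168) sits about 1 px (roughly 2 mm) from the blade tip at (324,150). The carriage is standing still and the hand is clear. It has been at rest for more than 1 s, so I'm handing in.

```bash
python3 -c "
from station import env
print(env.job_done())"
```

```text
the job is handed in; nothing more can be done
None
```

The carriage is standing still with its pointer about 2 mm from the index tip (limit 12 mm) and the hand is clear; I handed the job in at about 13 s of the 32 s allowed, and no verdict was shown.

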